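Close the medallion board over its tray

TASK

A blue glass block was left in the tray under the ratchet-propped medallion board. Raise the board by its bar handle to its top notch and let it stand there on its own, take the block out and set it flat near the middle of the white-topped mat, then lift the board past the top until the pawl with the red ball tips away from the ratchet, and lower the board all the way down gently, never letting it fall. Leave everything else where it is and let go at the end.

Things in the scene. Friction and masses are not known exactly. Their poses are not given: they have to be found in the camera images.
- stand: Fixed tray with black floor, 270 deep x 270 wide. Origin on the table under the board's hinge; the tray runs from 20 mm behind the origin along its own -x to 250 mm in front. Floor 12 mm above the table; side walls 12 thick (outer faces at y = +-135), tops 46 mm above the table; the front (-x) end is open, no wall. Ratchet and pawl stand outside the -y wall near the hinge.
- board_hinge (a point): Centre of the board's hinge axis, 55 mm above the table, in the stand's axes; the axis runs along the stand's y. Raised by angle q, a board point r from the axis lies r cos q along the stand's -x and r sin q above this point.
- handle_bar (a point): Middle of the board's bar handle: round steel bar, 10 mm thick, along the stand's y, at r = 300 mm from the hinge axis in the board's plane. Two 8 mm rods, 100 mm apart, carry it; the clear length between them is 92 mm and the gap from bar centre to panel edge 50 mm. It can be pinched from straight above at every angle and turns in the fingers.
- board (a joint): Board angle, rad: 0 closed (level, bar 55 mm above the table), growing as the bar rises; stop at 1.43. Black panel with glass discs, 250 long, 232 wide, 16 thick; 0.55 kg, damped hinge, falls when unsupported. The ratchet clicks on the way up and stops it from falling back below 10, 22, 34, 46 or 58 degrees (0.17, 0.38, 0.59, 0.80, 1.01; top notch 1.01). It starts in the lowest notch.
- pawl (a joint): Pawl angle, rad: 0 engaged (up to about 0.12 while a tooth passes), 0.55 tipped away from the ratchet, where it stays by its own weight. The board throws it over by itself when raised past the top notch to about 1.35 rad (77 degrees); then no notch holds the board.
- pawl_ball (a point): Centre of the red ball (24 mm) on top of the pawl, by the far -y corner of the stand, about 215 mm above the table. It leans away from the robot while engaged and towards the robot once tipped over. Only to look at.
- block: Blue glass block, 66 long (its x) x 34 wide (its y) x 44 high, 0.2 to 0.3 kg, standing on the tray floor, hidden by the low board but open to view from above once it is up, 190 to 222 mm in front of the hinge, long side within 32 degrees of the stand's x. Origin at the centre of its underside. Board in top notch: the bar is 159 mm in front of the hinge, 309 mm above the table.
- mat: Fixed round mat, white top with a scalloped rim, 116 mm across, top 4 mm above the table; left or right of the stand. Origin at its centre on the table. The block belongs at its middle.
- medallion: Bystander: loose lime-green glass disc, 52 mm across, 10 thick, lying in the tray near its -y wall; it may stay there, the board closes over it. Origin at the centre of its underside.
- bottle: Bystander: cobalt glass bottle, 60 mm across, 150 tall, standing on the table beside the stand's +y wall. Origin at the centre of its underside.
- jar: Bystander: amber jar, 68 mm across, 85 tall, on the table beside the stand's -y wall. Origin at the centre of its underside.
- cat: Bystander: blue glass cat on a round wooden foot 72 mm across, 105 mm tall, on the side opposite to the mat. Origin at the centre of its underside.
Things that resemble listed ones, but are neither listed nor needed, are in the scene too. Several things have the shape of the mat; the one meant has the colours described above.

How it is judged:
By the outcome, as a careful person would: the job done as asked, in the order asked, and still so for the second after the job is handed in, with the robot touching nothing.
It also fails if it takes over 72 s, if anything falls off the work surface, if the arm or the gripper's body presses on something with over 40 N, if the wrist force passes 120 N, or if a joint passes its speed limit or range.

ROBOT

A 6-joint arm with a two-finger parallel gripper is mounted at the origin on the work surface. World frame = base frame: x ahead of the robot, y to its left, z up, the work surface at z = 0. Lengths are in m, angles in rad, forces in N, time in s.
With the tool pointing down it reaches from about 0.25 to 0.725 m from the base axis. Payload 9.7 kg.
Tool frame: the origin (TCP) lies midway between the tips of the shut fingers; the grasp point (between the pads) lies 19 mm behind it; z points along the fingers, y is the line along which they close (so a half turn about z gives the same grasp; the last joint's range is limited). The gripper opens to 85 mm and grips with 20 to 120 N. Pads are 22 mm wide; open, the fingers measure 114 mm over their backs; the gripper's body (76 mm by 85 mm) begins 54 mm behind the grasp point. The pads swing forward as they close: fully open they stand 13 mm farther back than shut.
Start: joints at [1.136, 0.087, 0.176, 1.66, 0, 1.571], TCP at [0.232, 0.499, 0.207] pointing down, gripper open.
Joint ranges: [-3.13, 3.13], [-0.85, 1.81], [-1.15, 1.24], [-2.2, 2.28], [-1.44, 1.52], [-3.14, 3.14]. Speed limits (rad/s): [2.22, 2.22, 2.57, 3.14, 3.14, 3.14].

INTERFACE

Orientations are given as a unit quaternion [x, y, z, w].
In Python, from workcell import r, viewer, job gives the robot as it stands.
- The arm moves only by the tool play_rows, never from a script. Its argument "moves" is a list of rows, each a list of 3 entries, a list of its own where there are three numbers: the shift along the tool's x, y, z scaled (see below), then the turn, a rotation vector about the tool's x, y, z scaled (see below), then the opening, from 0 (shut) to 1 (fully open). In form: [[[dx, dy, dz], [rx, ry, rz], fingers], ...]. A call has 1 to 10 rows; each row is the pose to reach, as a shift and turn from the pose commanded when the call began, along the tool's axes at that moment, turning the shorter way round; what a row does not reach only later rows make up. The controller multiplies each number of a shift by 10 cm and each number of a turn by 180 degrees. A row lasts 1/8 s, in which the tool goes at most 62.5 mm and 10.7 degrees, less where a joint would pass 70% of its speed; a pose out of reach is approached as far as the arm can. A call with a number of a shift or a turn outside -1 to 1 is refused whole. A call with a gripper value outside its range is refused whole. The fingers move at their own pace and stop on an object; "squeeze" is the grip in N (left out, the last holds). Time passes only in rows, so rows that repeat a pose let the fingers close. It gives the time, the measured TCP pose, the force, the opening and the grip force at its end, in the units of the state.
- r.get_state(): the state, without advancing time (a new reading comes with each control period).
- viewer.camera(name): name is "side" or "top"; returns the picture (420x560x3 uint8, blue, green, red); there is no depth.
- viewer.camera_params(name): a dict with "K" (3x3 intrinsics, pixels), "k1" (the pictures are not rectified: a ray, as slopes to the right and down, at radius r is drawn at 1 + k1 r^2 times it, then the intrinsics apply), "cam_to_world" (4x4, takes a point from camera to world coordinates). Camera axes: x right, y up, looking along -z (the intrinsics and any distortion apply to the point x, -y, -z); pixel columns grow to the right and rows downward; lengths in m; the calibration is good to about 2 mm. A picture is of the moment at which its call begins. camera_params takes no time and is no camera call.
- job.close_job(): hands the job in; it is judged then, once.
The state is a dict: "time_s": time; "joint_positions": joint angles; "qd": joint speeds; "joint_torque": joint torques, N m; "tcp_pos": TCP position; "eef_rot": TCP orientation; "force": force on the tool from outside, world axes, zero at the start; "moment": the same for the moment, N m; "gripper_width": finger opening in m; "gripper_force": force on a finger pad.
Only numpy, scipy, OpenCV 4.12 (cv2) and the standard library are available. Lean on these libraries where they do the work, as an engineer would, in place of code of your own. Each camera call takes 0.05 s, during which the arm holds its last target. There are 200 camera calls.

## Working session

There is one attempt and no reset: what is moved stays moved. The work goes in short steps, Python scripts to look and compute and a tool call to move; the robot and the scene stay as the last step left them, time stands still between calls to the robot, and variables do not carry over. Pictures are saved under pics/ and viewed, at most 10 in all, crops included, and the job is handed in when it is done.

Besides the shell and the picture viewer there is one more tool, called after "Request:" by a JSON object that holds its "op" and its "data", one argument or row to a line. play_rows: Moves the arm, as the interface text tells. Its arguments: {"type":"object","properties":{"moves":{"type":"array","items":{"type":"array"}},"squeeze":{"type":"number"}},"required":["moves"]}

```bash
mkdir -p pics; ls; cat > h.py <<'E'
import numpy as np, cv2
from workcell import r, viewer, job
from scipy.spatial.transform import Rotation as R
def ray(name,u,v):
    p=viewer.camera_params(name);K=np.array(p["K"]);T=np.array(p["cam_to_world"]);k=p["k1"]
    d=np.array([(u-K[0,2])/K[0,0],(v-K[1,2])/K[1,1]]);s=d.copy()
    for _ in range(20): s=d/(1+k*(s@s))
    return T[:3,3],T[:3,:3]@np.array([s[0],-s[1],-1])
def onz(name,u,v,z):
    o,d=ray(name,u,v);return o+d*(z-o[2])/d[2]
def proj(name,P):
    p=viewer.camera_params(name);K=np.array(p["K"]);T=np.array(p["cam_to_world"]);k=p["k1"]
    c=T[:3,:3].T@(np.array(P)-T[:3,3]);s=np.array([c[0],-c[1]])/-c[2];s=s*(1+k*(s@s))
    return np.array([K[0,0]*s[0]+K[0,2],K[1,1]*s[1]+K[1,2]])
def two(a,b): # (name,u,v) x2
    o1,d1=ray(*a);o2,d2=ray(*b);t=np.linalg.lstsq(np.c_[d1,-d2],o2-o1,rcond=None)[0]
    p,q=o1+d1*t[0],o2+d2*t[1];return (p+q)/2,np.linalg.norm(p-q)
def shot(name,f):
    i=viewer.camera(name);cv2.imwrite(f"pics/{f}.png",i);return i
E
python3 - <<'E'
from h import *
a=shot("top","t0");b=shot("side","s0")
for n in("top","side"):
    p=viewer.camera_params(n);print(n,np.round(p["cam_to_world"],3).tolist(),p["K"],p["k1"])
s=r.get_state();print(s["tcp_pos"],s["eef_rot"],s["time_s"],s["gripper_width"])
E
```

```text
pics
top [[-0.015, 0.994, -0.11, 0.332], [-1.0, -0.014, 0.007, -0.057], [0.005, 0.11, 0.994, 1.63], [0.0, 0.0, 0.0, 1.0]] [[485.67771401   0.         273.61475434]
 [  0.         485.67771401 210.85492217]
 [  0.           0.           1.        ]] 0.020332515916936224
side [[0.795, 0.333, -0.507, -0.153], [-0.606, 0.422, -0.674, -0.916], [-0.01, 0.843, 0.537, 0.848], [0.0, 0.0, 0.0, 1.0]] [[521.80585812   0.         279.55122096]
 [  0.         521.80585812 213.03124771]
 [  0.           0.           1.        ]] -0.1603153837029469
[0.23156526 0.49861579 0.20664316] [ 2.15690905e-01  9.76461504e-01 -5.90245187e-04 -1.30183726e-04] 0.1 0.08532525493457611
```

View pics/t0.png

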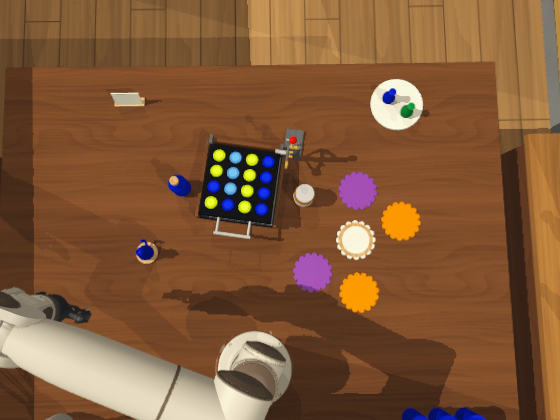

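View pics/s0.png

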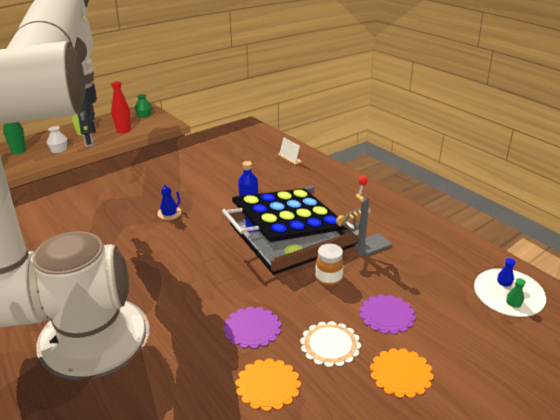

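Top view: the bar handle is at about (233,235) and the board at (240,185). Mat candidates are white scalloped (356,240), which matches the description, purple (357,190)/(312,272), orange (400,221)/(359,292), and a plain white plate with bottles at (397,104). The bar could be confused with the front edge of the tray, at about (236,228). I'll check with a close crop.

```bash
python3 - <<'E'
from h import *
a=cv2.imread("pics/t0.png");b=cv2.imread("pics/s0.png")
c1=cv2.resize(a[125:265,190:330],(560,560),interpolation=cv2.INTER_CUBIC)[:, :395]
c1=cv2.resize(a[125:245,190:290],(400,480),interpolation=cv2.INTER_CUBIC)
c2=cv2.resize(b[175:295,215:315],(400,480),interpolation=cv2.INTER_CUBIC)
cv2.imwrite("pics/c0.png",np.hstack([c1,c2]))
h=cv2.cvtColor(a,cv2.COLOR_BGR2HSV)
# mat
m=((h[...,1]<70)&(h[...,2]>170)).astype(np.uint8);m[:, :330]=0;m[:215]=0;m[270:]=0;m[:,385:]=0
ct=max(cv2.findContours(m,0,2)[0],key=cv2.contourArea);(u,v),rad=cv2.minEnclosingCircle(ct);print("mat",u,v,rad,onz("top",u,v,.004))
E
```

```text
mat 355.3461608886719 239.34616088867188 13.942597389221191 [ 0.4124369  -0.34001863  0.004     ]
```

View pics/c0.png

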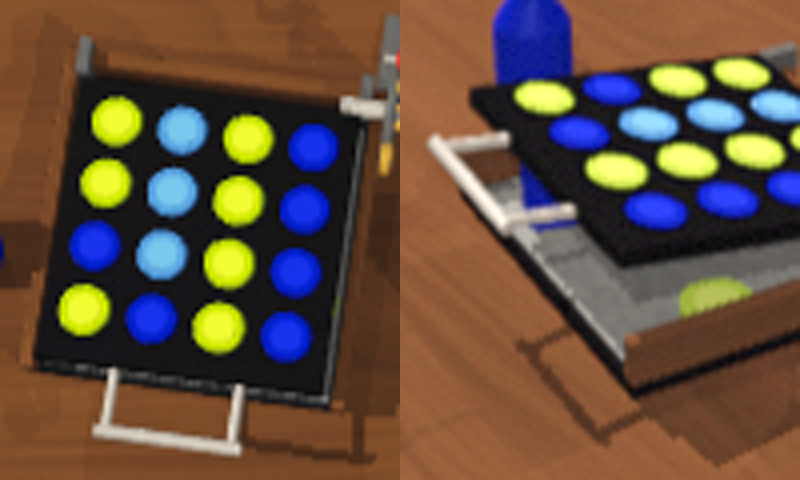

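Left: the bar runs from (100,431) to (236,449) in the top crop, which is pixels (215,232.8) to (249,237.2). In the side view it runs from about (224.2,211.2) to (240.7,231.2). It is clearly separate from the tray edge.

```bash
cat >> h.py <<'E'
def togo(P,yaw,S=None):
    """shift (scaled) and rotvec (scaled) for target TCP P, tool down, tool y axis along angle yaw (mod pi)"""
    s=r.get_state();R0=R.from_quat(s["eef_rot"]);best=None
    for k in(0,np.pi):
        y=np.array([np.cos(yaw+k),np.sin(yaw+k),0]);z=np.array([0,0,-1.]);x=np.cross(y,z)
        rv=(R0.inv()*R.from_matrix(np.c_[x,y,z])).as_rotvec()
        if best is None or np.linalg.norm(rv)<np.linalg.norm(best): best=rv
    return np.round(R0.inv().apply(np.array(P)-s["tcp_pos"])/.1,3),np.round(best/np.pi,4)
E
python3 - <<'E'
from h import *
l=onz("top",215,232.8,.106);q=onz("top",249,237.2,.106);print(l,q,np.linalg.norm(l-q))
print(two(("top",215,232.8),("side",224.2,211.2)),two(("top",249,237.2),("side",240.7,231.2)))
d=(l-q);yaw=np.arctan2(d[1],d[0])-np.pi/2;print("stand yaw",np.degrees(yaw))
m=(l+q)/2;ex=np.array([np.cos(yaw),np.sin(yaw),0]);ey=np.array([-ex[1],ex[0],0])
H=m+ex*.3*np.cos(.1745);H[2]=0;print("hinge",H)
# yaw check: panel edges in top view
for n,(u,v) in {"front-left":(199,215),"front-right":(272,226)}.items(): 
  p=onz("top",u,v,.055+.25*np.sin(.1745)+.008);e=p-H;print(n,e@ex,e@ey)
for n,(u,v) in {"back-left":(210,142.5),"back-right":(281,155)}.items(): 
  p=onz("top",u,v,.063);e=p-H;print(n,e@ex,e@ey)
s=r.get_state();print(R.from_quat(s["eef_rot"]).as_matrix().round(3))
E
```

```text
[0.43441714 0.11771249 0.106     ] [0.41902014 0.01120651 0.106     ] 0.10761315591291076
(array([0.43648786, 0.11681771, 0.10410821]), np.float64(0.00447903601456707)) (array([0.42011268, 0.01074572, 0.10361569]), np.float64(0.0022246189312827495))
stand yaw -8.22595707843308
hinge [0.71912301 0.02218816 0.        ]
front-left -0.24636982745139083 0.11159834760379307
front-right -0.25127069585737594 -0.12082558303757972
back-left -0.0007107847346931954 0.11741156194784355
back-right -0.011981796334669068 -0.11971232544718538
[[-0.907  0.421 -0.001]
 [ 0.421  0.907 -0.001]
 [-0.    -0.001 -1.   ]]
```

Request:
{"op": "play_rows", "data": {
  "moves": [
    [[-0.45,-0.39,-0.4],[0,0,0],0.4],
    [[-0.9,-0.78,-0.4],[0,0,0],0.4],
    [[-0.9,-0.78,-0.4],[0,0,0],0.4]
  ],
  "squeeze": 60
}}

```text
time_s: 0.48
tcp_pos: [0.2816, 0.3878, 0.2484]
eef_rot: [0.217, 0.976, 0.001, 0.0]
force: [0.0, 0.3, -0.5]
gripper_width: 0.0345
gripper_force: 0.0
```

Request:
{"op": "play_rows", "data": {
  "moves": [
    [[-0.45,-0.39,0],[0,0,0],0.4],
    [[-0.9,-0.78,0],[0,0,0],0.4],
    [[-0.9,-0.78,0],[0,0,0],0.4]
  ]
}}

```text
time_s: 0.85
tcp_pos: [0.3303, 0.2793, 0.2472]
eef_rot: [0.218, 0.976, -0.0, 0.0]
force: [0.1, 0.6, -0.4]
gripper_width: 0.0343
gripper_force: 0.0
```

Request:
{"op": "play_rows", "data": {
  "moves": [
    [[-0.45,-0.39,0],[0,0,0],0.4],
    [[-0.9,-0.78,0],[0,0,0],0.4],
    [[-0.9,-0.78,0],[0,0,0],0.4]
  ]
}}

```text
time_s: 1.23
tcp_pos: [0.3791, 0.1711, 0.2469]
eef_rot: [0.218, 0.976, -0.0, -0.0]
force: [0.6, 0.2, 0.0]
gripper_width: 0.034
gripper_force: 0.0
```

Request:
{"op": "play_rows", "data": {
  "moves": [
    [[-0.45,-0.39,0],[0,0,0],0.4],
    [[-0.9,-0.78,0],[0,0,0],0.4],
    [[-0.9,-0.78,0],[0,0,0],0.4]
  ]
}}

```text
time_s: 1.6
tcp_pos: [0.4278, 0.063, 0.2465]
eef_rot: [0.217, 0.976, -0.0, -0.001]
force: [1.3, 0.2, -0.3]
gripper_width: 0.0343
gripper_force: 0.0
```

```bash
python3 - <<'E'
from h import *
s=r.get_state();print(s["tcp_pos"],s["joint_positions"].round(2) if hasattr(s["joint_positions"],"round") else s["joint_positions"],s["gripper_width"])
print(togo([.428,.064,.2],np.radians(-9)))
E
```

```text
[0.42780147 0.06296911 0.24650102] [ 0.15 -0.17  0.    1.75  0.    0.58] 0.03434406504906951
(array([0.002, 0.01 , 0.465]), array([-4.000e-04, -1.000e-04,  4.104e-01]))
```

Request:
{"op": "play_rows", "data": {
  "moves": [
    [[0,0.01,0],[0,0,0.41],0.4],
    [[0,0.01,0],[0,0,0.41],0.4],
    [[0,0.01,0],[0,0,0.41],0.4],
    [[0,0.01,0],[0,0,0.41],0.4],
    [[0,0.01,0.2],[0,0,0.41],0.4],
    [[0,0.01,0.4],[0,0,0.41],0.4],
    [[0,0.01,0.6],[0,0,0.41],0.4],
    [[0,0.01,0.6],[0,0,0.41],0.4],
    [[0,0.01,0.6],[0,0,0.41],0.4]
  ]
}}

```text
time_s: 2.72
tcp_pos: [0.4272, 0.0663, 0.188]
eef_rot: [0.757, 0.653, 0.0, 0.0]
force: [0.9, -0.1, 1.4]
gripper_width: 0.0344
gripper_force: 0.0
```

```bash
python3 - <<'E'
from h import *
b=shot("side","s1");t=shot("top","t1")
c2=cv2.resize(b[115:275,150:290],(490,560),interpolation=cv2.INTER_CUBIC)
cv2.imwrite("pics/c1.png",c2)
print(r.get_state()["tcp_pos"],togo([.428,.064,.087],np.radians(-9)))
E
```

```text
[0.42748591 0.06581716 0.18819281] (array([-0.018,  0.007,  1.012]), array([ 0.0003, -0.0002,  0.0026]))
```

View pics/c1.png

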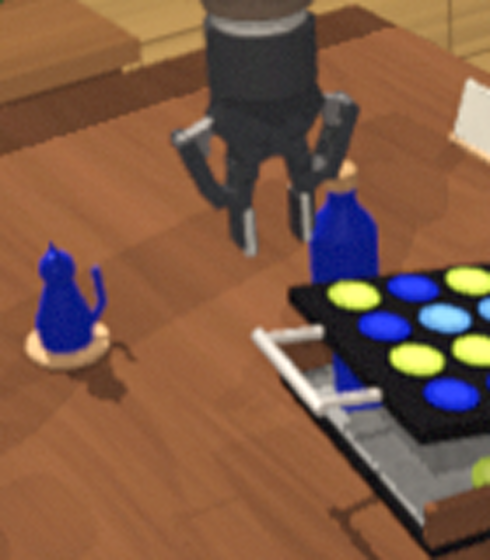

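The fingers straddle the bar line: tips midway at about (278,245) in the crop, bar middle at (288,370) below. Next I descend and close.

Request:
{"op": "play_rows", "data": {
  "moves": [
    [[-0.02,0.01,0.3],[0,0,0],0.4],
    [[-0.02,0.01,0.6],[0,0,0],0.4],
    [[-0.02,0.01,0.8],[0,0,0],0.4],
    [[-0.02,0.01,1.0],[0,0,0],0.4],
    [[-0.02,0.01,1.0],[0,0,0],0.4],
    [[-0.02,0.01,1.0],[0,0,0],0.2],
    [[-0.02,0.01,1.0],[0,0,0],0],
    [[-0.02,0.01,1.0],[0,0,0],0],
    [[-0.02,0.01,1.0],[0,0,0],0]
  ],
  "squeeze": 50
}}

```text
time_s: 3.95
tcp_pos: [0.428, 0.063, 0.0876]
eef_rot: [0.759, 0.651, 0.0, 0.0]
force: [-0.2, -0.5, 0.2]
gripper_width: 0.0
gripper_force: 0.0
```

```bash
python3 - <<'E'
from h import *
b=shot("side","s2");t=shot("top","t2")
c1=cv2.resize(t[165:265,180:280],(400,400),interpolation=cv2.INTER_CUBIC)
c2=cv2.resize(b[155:255,180:280],(400,400),interpolation=cv2.INTER_CUBIC)
cv2.imwrite("pics/c2.png",np.hstack([c1,c2]))
P=r.get_state()["tcp_pos"];print(P,proj("top",P),proj("side",P),proj("side",P+[0,0,.019]))
E
```

```text
[0.42788852 0.06299691 0.08738199] [232.92584767 234.97936727] [231.96369221 226.40341576] [231.52959409 220.33176902]
```

View pics/c2.png

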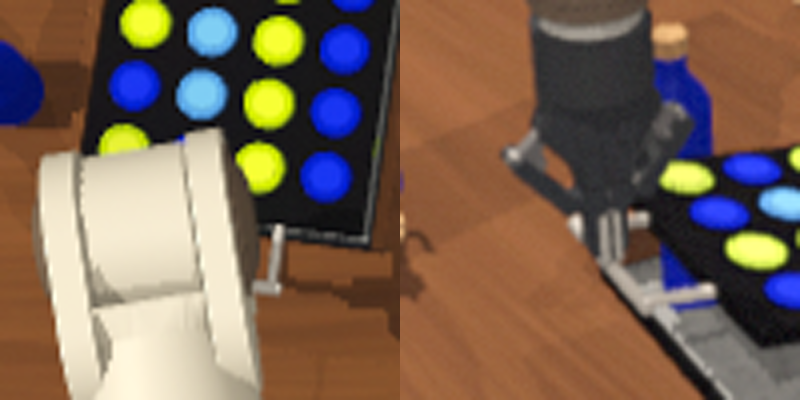

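```bash
python3 - <<'E'
from h import *
s=r.get_state();print(s["gripper_width"],s["gripper_force"],s["force"],s["moment"])
print(proj("side",[.4275,.0658,.188]),proj("side",[.4275,.0658,.193]))
b=cv2.imread("pics/s2.png");b0=cv2.imread("pics/s0.png")
c=np.hstack([cv2.resize(x[195:245,212:257],(390,433),interpolation=cv2.INTER_NEAREST) for x in(b0,b)])
for p in([.428,.063,.0874],[.428,.063,.1064]):
    u=(proj("side",p)-[212,195])*390/45+[390,0];cv2.circle(c,tuple(int(x) for x in u),4,(0,0,255),1)
cv2.imwrite("pics/c3.png",c)
E
```

```text
-8.53008709047994e-06 0.0 [1.10707673 0.20942576 0.48368792] [-0.00799301  0.00590817  0.00245902]
[228.88262647 192.78273545] [228.76135873 191.06256243]
```

View pics/c3.png

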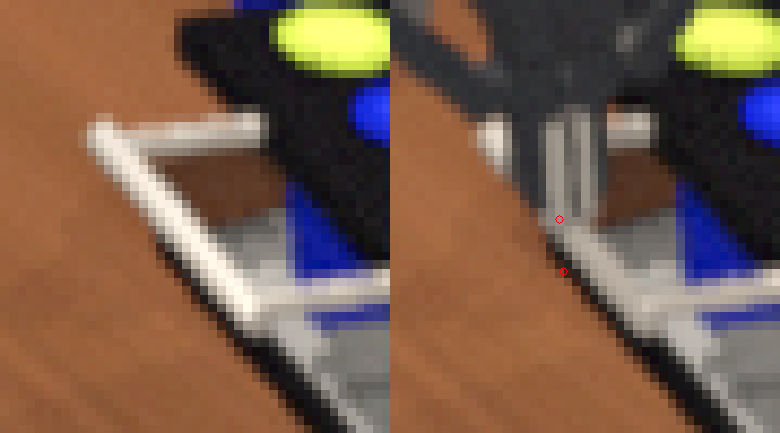

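```bash
python3 - <<'E'
from h import *
P=np.array([0.23157,0.49862,0.20664]);d=np.array([.421,.907,0])*.0425
print([proj(n,P+np.array([0,0,z])+k*d).round(1) for n in("side","top") for z in (0,.013,.032) for k in(-1,1)])
a=cv2.imread("pics/s0.png")[100:165,60:115];b=cv2.imread("pics/t0.png")[285:330,30:100]
cv2.imwrite("pics/c4.png",np.hstack([cv2.resize(a,(390,461)),cv2.resize(b,(400,461))]))
E
```

```text
[array([ 91.9, 156.4]), array([ 94.5, 144.2]), array([ 91.1, 152.3]), array([ 93.7, 140.2]), array([ 89.9, 146.3]), array([ 92.6, 134.4]), array([ 91.5, 309.2]), array([ 64.7, 297. ]), array([ 89.8, 309.6]), array([ 62.8, 297.4]), array([ 87.2, 310.3]), array([ 59.9, 297.8])]
```

View pics/c4.png

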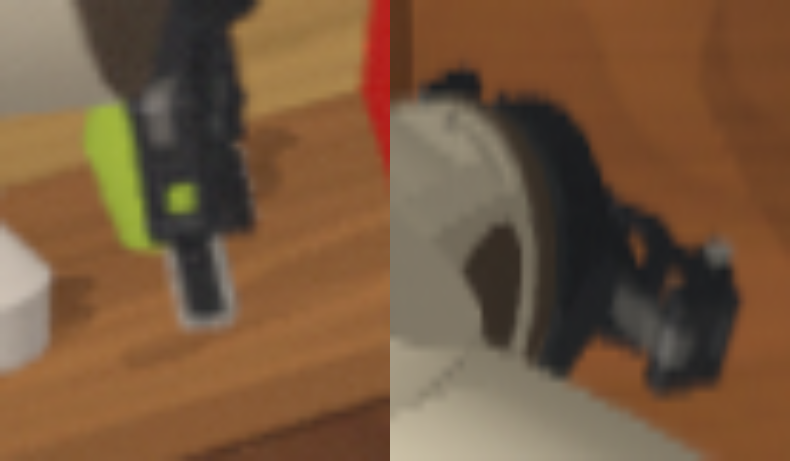

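The picture shows the tips standing about 19 mm behind the reported TCP, both at the start and here. The fingers therefore closed just above the bar. I'll rise, open, and go 20 mm deeper.

Request:
{"op": "play_rows", "data": {
  "moves": [
    [[0,0,-0.3],[0,0,0],0],
    [[0,0,-0.3],[0,0,0],0.2],
    [[0,0,-0.3],[0,0,0],0.4],
    [[0,0,-0.3],[0,0,0],0.4],
    [[0,0,-0.1],[0,0,0],0.4],
    [[0,0,0.1],[0,0,0],0.4],
    [[0,0,0.2],[0,0,0],0.4],
    [[0,0,0.2],[0,0,0],0.2],
    [[0,0,0.2],[0,0,0],0],
    [[0,0,0.2],[0,0,0],0]
  ]
}}

```text
time_s: 5.3
tcp_pos: [0.4305, 0.0626, 0.0687]
eef_rot: [0.759, 0.651, 0.002, 0.002]
force: [11.4, -2.9, -3.8]
gripper_width: 0.0078
gripper_force: 48.6
```

Request:
{"op": "play_rows", "data": {
  "moves": [
    [[0,0,0],[0,0,0],0],
    [[0,0,0],[0,0,0],0],
    [[0,0,0],[0,0,0],0]
  ]
}}

```text
time_s: 5.68
tcp_pos: [0.4305, 0.0626, 0.0687]
eef_rot: [0.759, 0.651, 0.002, 0.002]
force: [11.0, -3.0, -4.7]
gripper_width: 0.008
gripper_force: 48.6
```

Request:
{"op": "play_rows", "data": {
  "moves": [
    [[0,0.03,0],[0,0,0],0],
    [[0,0.08,-0.22],[0,0,0],0],
    [[0,0.12,-0.37],[0,0,0],0],
    [[0,0.17,-0.51],[0,0,0],0],
    [[0,0.25,-0.7],[0,0,0],0],
    [[0,0.35,-0.92],[0,0,0],0],
    [[0,0.35,-0.92],[0,0,0],0]
  ]
}}

```text
time_s: 6.55
tcp_pos: [0.4616, 0.0579, 0.1613]
eef_rot: [0.759, 0.651, -0.0, -0.001]
force: [-12.5, 1.5, 3.9]
gripper_width: 0.008
gripper_force: 49.6
```

Request:
{"op": "play_rows", "data": {
  "moves": [
    [[0,0.16,-0.26],[0,0,0],0],
    [[0,0.34,-0.5],[0,0,0],0],
    [[0,0.5,-0.67],[0,0,0],0],
    [[0,0.65,-0.82],[0,0,0],0],
    [[0,0.65,-0.82],[0,0,0],0]
  ]
}}

```text
time_s: 7.18
tcp_pos: [0.5256, 0.0483, 0.2445]
eef_rot: [0.759, 0.651, 0.0, -0.001]
force: [-16.3, 2.5, 15.8]
gripper_width: 0.0077
gripper_force: 50.4
```

Request:
{"op": "play_rows", "data": {
  "moves": [
    [[0,0.1,-0.12],[0,0,0],0],
    [[0,0.22,-0.2],[0,0,0],0],
    [[0,0.35,-0.3],[0,0,0],0],
    [[0,0.5,-0.38],[0,0,0],0],
    [[0,0.5,-0.38],[0,0,0],0]
  ]
}}

```text
time_s: 7.8
tcp_pos: [0.5763, 0.0406, 0.2817]
eef_rot: [0.759, 0.651, 0.001, 0.0]
force: [-6.6, 2.0, 9.2]
gripper_width: 0.0077
gripper_force: 51.1
```

Request:
{"op": "play_rows", "data": {
  "moves": [
    [[0,-0.05,0.03],[0,0,0],0],
    [[0,-0.1,0.06],[0,0,0],0],
    [[0,-0.14,0.08],[0,0,0],0],
    [[0,-0.18,0.1],[0,0,0],0],
    [[0,-0.19,0.12],[0,0,0],0],
    [[0,-0.2,0.13],[0,0,0],0],
    [[0,-0.2,0.13],[0,0,0],0]
  ]
}}

```text
time_s: 8.68
tcp_pos: [0.5585, 0.0431, 0.2702]
eef_rot: [0.759, 0.651, 0.004, 0.003]
force: [6.6, -0.6, 15.2]
gripper_width: 0.0079
gripper_force: 51.8
```

Request:
{"op": "play_rows", "data": {
  "moves": [
    [[0,-0.03,0.0],[0,0,0],0.1],
    [[0,-0.03,0.0],[0,0,0],0.4],
    [[0,-0.03,0.0],[0,0,0],0.4],
    [[0,-0.03,-0.2],[0,0,0],0.4],
    [[0,-0.03,-0.5],[0,0,0],0.4],
    [[0,-0.03,-0.8],[0,0,0],0.4],
    [[0,-0.4,-0.9],[0,0,0],0.4],
    [[-0.4,-0.8,-0.9],[0,0,0],0.4],
    [[-0.9,-1,-0.9],[0,0,0],0.4],
    [[-0.9,-1,-0.9],[0,0,0],0.4]
  ]
}}

```text
time_s: 9.93
tcp_pos: [0.4421, -0.0323, 0.3575]
eef_rot: [0.76, 0.65, 0.0, 0.001]
force: [0.5, 0.0, 0.0]
gripper_width: 0.0342
gripper_force: 0.0
```

Request:
{"op": "play_rows", "data": {
  "moves": [
    [[-0.5,-0.5,0],[0,0,-0.1],0.4],
    [[-1,-0.5,0],[0,0,-0.2],0.6],
    [[-1,-0.5,0],[0,0,-0.3],0.7],
    [[-1,-0.5,0],[0,0,-0.3],0.7],
    [[-1,-0.5,0],[0,0,-0.3],0.7],
    [[-1,-0.5,0],[0,0,-0.3],0.7]
  ]
}}

```text
time_s: 10.68
tcp_pos: [0.3798, -0.1214, 0.3561]
eef_rot: [0.379, 0.926, 0.0, -0.0]
force: [0.2, 0.7, -0.5]
gripper_width: 0.0598
gripper_force: 0.0
```

```bash
python3 - <<'E'
from h import *
b=shot("side","s5");t=shot("top","t5")
c1=cv2.resize(t[120:270,165:305],(420,450),interpolation=cv2.INTER_CUBIC)
c2=cv2.resize(b[140:290,200:325],(375,450),interpolation=cv2.INTER_CUBIC)
cv2.imwrite("pics/c5.png",np.hstack([c1,c2]))
s=r.get_state();print(s["tcp_pos"],np.round(s["joint_positions"],2))
E
```

```text
[ 0.37972875 -0.1214214   0.35609352] [-0.31 -0.16  0.24  1.97  0.    0.47]
```

View pics/c5.png

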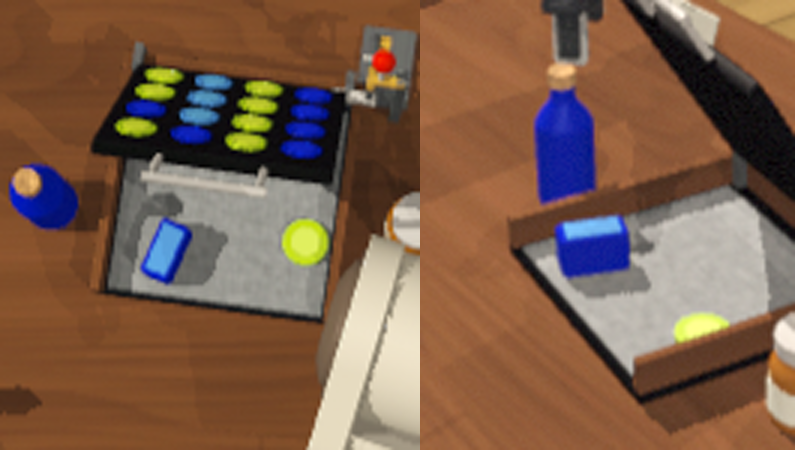

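The board stands at its top notch. The block is at top pixel (220.7,203), with its light-blue top face visible, and the disc is at (267,200).

```bash
python3 - <<'E'
from h import *
t=cv2.imread("pics/t5.png");h=cv2.cvtColor(t,cv2.COLOR_BGR2HSV)
for nm,m in {"top":(h[...,0]>95)&(h[...,0]<116)&(h[...,1]>90)&(h[...,2]>140),"all":(h[...,0]>95)&(h[...,0]<130)&(h[...,1]>120)&(h[...,2]>90)}.items():
    m=m.astype(np.uint8);m[:185]=0;m[225:]=0;m[:,:205]=0;m[:,240:]=0
    ct=max(cv2.findContours(m,0,1)[0],key=cv2.contourArea);rc=cv2.minAreaRect(ct)
    w=np.array([onz("top",*p,.056) for p in ct[:,0,:].astype(float)])
    (c,sz,ang)=cv2.minAreaRect((w[:,:2]*1000).astype(np.float32));print(nm,rc,c,sz,ang, onz("top",*rc[0],.056))
E
```

```text
top ((219.49136352539062, 202.85345458984375), (8.928838729858398, 17.46375846862793), 23.198589324951172) (535.5263671875, 108.58317565917969) (29.262020111083984, 57.13561248779297) 66.6701431274414 [0.53538845 0.10864147 0.056     ]
all ((220.01724243164062, 203.29312133789062), (11.29235553741455, 19.958581924438477), 23.198589324951172) (533.946044921875, 106.89580535888672) (37.06663513183594, 65.10919189453125) 66.78781127929688 [0.53391775 0.1069315  0.056     ]
```

```bash
cat >> h.py <<'E'
def tilt(G,yaw,th,back=0.0,off=.038):
    """grasp point G, long axis heading yaw, fwd tilt th; gives shift/turn in scaled units of current tool frame"""
    s=r.get_state();R0=R.from_quat(s["eef_rot"])
    e=np.array([np.cos(yaw),np.sin(yaw),0]);z=np.sin(th)*e-np.array([0,0,np.cos(th)]);y=np.array([-e[1],e[0],0])
    M=R.from_matrix(np.c_[np.cross(y,z),y,z]);P=np.array(G)+z*(off-back)
    return np.round(R0.inv().apply(P-s["tcp_pos"])/.1,3),np.round((R0.inv()*M).as_rotvec()/np.pi,4),P.round(3)
E
python3 - <<'E'
from h import *
for bk in(.2,.15,0): print(tilt([.5345,.1075,.042],np.radians(-23.3),np.radians(15),bk))
E
```

```text
(array([0.897, 2.564, 1.577]), array([-0.0155, -0.0826, -0.118 ]), array([0.496, 0.124, 0.198]))
(array([0.777, 2.611, 2.059]), array([-0.0155, -0.0826, -0.118 ]), array([0.508, 0.119, 0.15 ]))
(array([0.414, 2.752, 3.508]), array([-0.0155, -0.0826, -0.118 ]), array([0.544, 0.104, 0.005]))
```

Request:
{"op": "play_rows", "data": {
  "moves": [
    [[0,0.5,0],[0,0,0],0.65],
    [[0.1,1,0],[0,0,0],0.65],
    [[0.1,1,0],[0,0,0],0.65]
  ]
}}

```text
time_s: 11.15
tcp_pos: [0.4441, -0.0412, 0.3551]
eef_rot: [0.379, 0.925, -0.0, -0.001]
force: [-0.2, 0.1, -0.0]
gripper_width: 0.0555
gripper_force: 0.0
```

Request:
{"op": "play_rows", "data": {
  "moves": [
    [[0.1,0.5,0],[0,0,0],0.65],
    [[0.2,1,0],[0,0,0],0.65],
    [[0.2,1,0],[0,0,0],0.65]
  ]
}}

```text
time_s: 11.52
tcp_pos: [0.4998, 0.0434, 0.3548]
eef_rot: [0.379, 0.925, -0.0, -0.001]
force: [-0.1, 0.0, 0.3]
gripper_width: 0.0554
gripper_force: 0.0
```

Request:
{"op": "play_rows", "data": {
  "moves": [
    [[0.2,0.4,0.2],[-0.0155,-0.0826,-0.118],0.65],
    [[0.5,0.56,0.6],[-0.0155,-0.0826,-0.118],0.65],
    [[0.6,0.56,1],[-0.0155,-0.0826,-0.118],0.65],
    [[0.6,0.56,1],[-0.0155,-0.0826,-0.118],0.65],
    [[0.6,0.56,1],[-0.0155,-0.0826,-0.118],0.65]
  ]
}}

```text
time_s: 12.15
tcp_pos: [0.4963, 0.1229, 0.2591]
eef_rot: [0.202, 0.97, -0.026, 0.129]
force: [-0.5, -0.6, -0.2]
gripper_width: 0.0554
gripper_force: 0.0
```

```bash
python3 - <<'E'
from h import *
for bk in(.1,0): print(tilt([.5345,.1075,.042],np.radians(-23.3),np.radians(15),bk))
b=shot("side","s6")
cv2.imwrite("pics/c6.png",cv2.resize(b[90:270,190:330],(420,540),interpolation=cv2.INTER_CUBIC))
s=r.get_state();print(s["tcp_pos"],s["eef_rot"],np.round(s["joint_positions"],2))
E
```

```text
(array([0.169, 0.007, 1.583]), array([ 0.0004,  0.0009, -0.0012]), array([0.52 , 0.114, 0.102]))
(array([0.171, 0.006, 2.583]), array([ 0.0004,  0.0009, -0.0012]), array([0.544, 0.104, 0.005]))
[0.49691316 0.12292972 0.25957688] [ 0.20205213  0.97041126 -0.02554058  0.12970966] [ 0.35 -0.2  -0.02  1.55 -0.18  0.74]
```

View pics/c6.png

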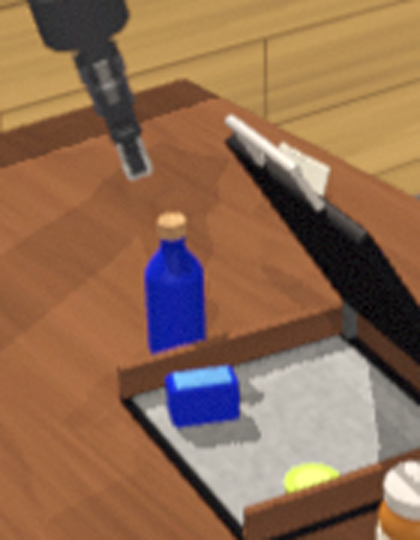

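The gripper is tilted back, clear of the bar, and heading for the block at crop (203,395).

Request:
{"op": "play_rows", "data": {
  "moves": [
    [[0.17,0,0.5],[0,0,0],0.65],
    [[0.17,0,1],[0,0,0],0.65],
    [[0.17,0,1],[0,0,0],0.65]
  ]
}}

```text
time_s: 12.58
tcp_pos: [0.5043, 0.1185, 0.1542]
eef_rot: [0.202, 0.971, -0.028, 0.127]
force: [0.1, -0.0, 0.6]
gripper_width: 0.0557
gripper_force: 0.0
```

Request:
{"op": "play_rows", "data": {
  "moves": [
    [[0,0,0.3],[0,0,0],0.65],
    [[0,0,0.6],[0,0,0],0.65],
    [[0,0,0.8],[0,0,0],0.65],
    [[0,0,1],[0,0,0],0.65],
    [[0,0,1],[0,0,0],0.65]
  ]
}}

```text
time_s: 13.2
tcp_pos: [0.5294, 0.1092, 0.061]
eef_rot: [0.201, 0.971, -0.026, 0.129]
force: [-0.3, -0.2, -0.0]
gripper_width: 0.0556
gripper_force: 0.0
```

Request:
{"op": "play_rows", "data": {
  "moves": [
    [[0,0,0.2],[0,0,0],0.65],
    [[0,0,0.4],[0,0,0],0.65],
    [[0,0,0.57],[0,0,0],0.65],
    [[0,0,0.57],[0,0,0],0.65]
  ]
}}

```text
time_s: 13.7
tcp_pos: [0.5418, 0.1034, 0.004]
eef_rot: [0.201, 0.971, -0.027, 0.128]
force: [-0.3, 0.3, 0.0]
gripper_width: 0.0553
gripper_force: 0.0
```

Request:
{"op": "play_rows", "data": {
  "moves": [
    [[0,0,0],[0,0,0],0.3],
    [[0,0,0],[0,0,0],0.2],
    [[0,0,0],[0,0,0],0.2],
    [[0,0,0],[0,0,0],0.2]
  ],
  "squeeze": 50
}}

```text
time_s: 14.2
tcp_pos: [0.5424, 0.1038, 0.0052]
eef_rot: [0.201, 0.971, -0.026, 0.129]
force: [-0.7, -0.1, 6.1]
gripper_width: 0.0331
gripper_force: 52.2
```

Request:
{"op": "play_rows", "data": {
  "moves": [
    [[0,0,-0.1],[0,0,0],0.2],
    [[0,0,-0.4],[0,0,0],0.2],
    [[0,0,-0.8],[0,0,0],0.2],
    [[0,0,-1],[0,0,0],0.2],
    [[0,0,-1],[0,0,0],0.2]
  ]
}}

```text
time_s: 14.82
tcp_pos: [0.5183, 0.1142, 0.1022]
eef_rot: [0.201, 0.971, -0.026, 0.129]
force: [-0.7, -0.2, -3.3]
gripper_width: 0.0335
gripper_force: 51.2
```

Request:
{"op": "play_rows", "data": {
  "moves": [
    [[0,0,-0.4],[0,0,0],0.2],
    [[0,0,-0.8],[0,0,0],0.2],
    [[0,0,-1],[0,0,0],0.2],
    [[0,0,-1],[0,0,0],0.2]
  ]
}}

```text
time_s: 15.32
tcp_pos: [0.4942, 0.1243, 0.1971]
eef_rot: [0.201, 0.971, -0.026, 0.129]
force: [0.1, 0.4, -3.5]
gripper_width: 0.0334
gripper_force: 51.2
```

```bash
python3 - <<'E'
from h import *
for n,f,box in(("top","t0",(325,390,210,270)),("side","s0",(290,372,315,372))):
    h=cv2.cvtColor(cv2.imread(f"pics/{f}.png"),cv2.COLOR_BGR2HSV);m=((h[...,1]<110)&(h[...,2]>150)).astype(np.uint8)
    k=np.zeros_like(m);k[box[2]:box[3],box[0]:box[1]]=1;m=m*k
    pts=cv2.findNonZero(m)[:,0,:].astype(float);W=np.array([onz(n,*p,.004) for p in pts])[:,:2]*1000
    print(n,cv2.minEnclosingCircle(W.astype(np.float32)),W.mean(0))
s=r.get_state();R0=R.from_quat(s["eef_rot"]);print(s["tcp_pos"],s["gripper_width"],s["force"])
for z in (.2,.05,-.003): print(z,R0.inv().apply(np.array([.412+.008,-.340-.004,z])-s["tcp_pos"])/.1)
E
```

```text
top ((412.52838134765625, -339.2574157714844), 67.60111999511719) [ 412.13747007 -340.31083574]
side ((434.293701171875, -344.17010498046875), 90.66740417480469) [ 410.50646929 -344.31116243]
[0.49423246 0.12425852 0.19707225] 0.033411210014361384 [ 0.09705213  0.44718995 -3.47187562]
0.2 [-1.14113726 -4.59353772  0.27518062]
0.05 [-0.75098453 -4.59413371  1.72355229]
-0.003 [-0.61313056 -4.59434429  2.23531027]
```

Request:
{"op": "play_rows", "data": {
  "moves": [
    [[-0.12,-0.5,0],[0,0,0],0.2],
    [[-0.23,-0.92,0],[0,0,0],0.2],
    [[-0.23,-0.92,0],[0,0,0],0.2]
  ]
}}

```text
time_s: 15.7
tcp_pos: [0.4771, 0.0284, 0.201]
eef_rot: [0.202, 0.971, -0.027, 0.127]
force: [0.6, 1.5, -3.3]
gripper_width: 0.0331
gripper_force: 51.7
```

Request:
{"op": "play_rows", "data": {
  "moves": [
    [[-0.12,-0.5,0],[0,0,0],0.2],
    [[-0.23,-0.92,0],[0,0,0],0.2],
    [[-0.23,-0.92,0],[0,0,0],0.2]
  ]
}}

```text
time_s: 16.08
tcp_pos: [0.4613, -0.0643, 0.2073]
eef_rot: [0.202, 0.971, -0.027, 0.127]
force: [0.5, -0.0, -2.1]
gripper_width: 0.0335
gripper_force: 52.0
```

Request:
{"op": "play_rows", "data": {
  "moves": [
    [[-0.12,-0.5,0],[0,0,0],0.2],
    [[-0.23,-0.92,0],[0,0,0],0.2],
    [[-0.23,-0.92,0],[0,0,0],0.2]
  ]
}}

```text
time_s: 16.45
tcp_pos: [0.4455, -0.157, 0.2134]
eef_rot: [0.202, 0.971, -0.027, 0.127]
force: [0.3, 1.0, -2.5]
gripper_width: 0.0333
gripper_force: 52.2
```

Request:
{"op": "play_rows", "data": {
  "moves": [
    [[-0.12,-0.5,0],[0,0,0],0.2],
    [[-0.23,-0.92,0],[0,0,0],0.2],
    [[-0.23,-0.92,0],[0,0,0],0.2]
  ]
}}

```text
time_s: 16.82
tcp_pos: [0.4298, -0.2498, 0.2193]
eef_rot: [0.202, 0.971, -0.026, 0.127]
force: [0.5, -0.4, -2.6]
gripper_width: 0.0331
gripper_force: 52.2
```

Request:
{"op": "play_rows", "data": {
  "moves": [
    [[-0.12,-0.5,0.2],[0,0,0],0.2],
    [[0,-0.92,0.6],[0,0,0],0.2],
    [[0,-0.92,1],[0,0,0],0.2],
    [[0,-0.92,1],[0,0,0],0.2]
  ]
}}

```text
time_s: 17.32
tcp_pos: [0.4164, -0.3412, 0.12]
eef_rot: [0.2, 0.971, -0.025, 0.125]
force: [0.4, 0.5, -1.6]
gripper_width: 0.0334
gripper_force: 52.1
```

```bash
python3 - <<'E'
from h import *
s=r.get_state();R0=R.from_quat(s["eef_rot"]);print(s["tcp_pos"],s["eef_rot"],s["gripper_width"],s["force"])
for z in (.05,-.003): print(z,R0.inv().apply(np.array([.412+.008,-.341-.004,z])-s["tcp_pos"])/.1)
E
```

```text
[ 0.41638364 -0.34115761  0.11997891] [ 0.20033168  0.97140074 -0.02450614  0.12508907] 0.033449105932489245 [ 0.37731566  0.54371754 -1.59642988]
0.05 [ 0.1300877  -0.02275194  0.68923769]
-0.003 [ 0.26409392 -0.0240812   1.20201499]
```

Request:
{"op": "play_rows", "data": {
  "moves": [
    [[0.1,-0.02,0.4],[0,0,0],0.2],
    [[0.2,-0.02,0.75],[0,0,0],0.2],
    [[0.25,-0.02,1],[0,0,0],0.2],
    [[0.25,-0.02,1],[0,0,0],0.2]
  ]
}}

```text
time_s: 17.82
tcp_pos: [0.4182, -0.3445, 0.0208]
eef_rot: [0.2, 0.971, -0.026, 0.127]
force: [0.3, 1.1, -2.0]
gripper_width: 0.0332
gripper_force: 52.1
```

```bash
python3 - <<'E'
from h import *
s=r.get_state();R0=R.from_quat(s["eef_rot"]);print(s["tcp_pos"],s["eef_rot"],s["force"])
for z in (.003,-.003): print(z,R0.inv().apply(np.array([.412+.008,-.341-.004,z])-s["tcp_pos"])/.1)
print((R0.inv()*R.from_quat([.201,.971,-.026,.129])).as_rotvec()/np.pi)
E
```

```text
[ 0.41815771 -0.34451104  0.02076963] [ 0.19976038  0.97120332 -0.02581508  0.12725362] [ 0.28211886  1.05958331 -1.9573554 ]
0.003 [0.02753432 0.00265274 0.17656191]
-0.003 [0.04298384 0.00261091 0.23453872]
[-3.98690799e-06 -1.09907613e-03  8.05789614e-04]
```

Request:
{"op": "play_rows", "data": {
  "moves": [
    [[0.02,0,0.1],[0,0,0],0.2],
    [[0.03,0,0.16],[0,0,0],0.2],
    [[0.03,0,0.2],[0,0,0],0.2],
    [[0.04,0,0.22],[0,0,0],0.2],
    [[0.04,0,0.22],[0,0,0],0.2]
  ]
}}

```text
time_s: 18.45
tcp_pos: [0.4195, -0.3471, -0.0012]
eef_rot: [0.201, 0.971, -0.027, 0.128]
force: [-0.2, -0.2, -2.7]
gripper_width: 0.0332
gripper_force: 52.2
```

Request:
{"op": "play_rows", "data": {
  "moves": [
    [[0,0,0.01],[0,0,0],0.2],
    [[0,0,0.02],[0,0,0],0.2],
    [[0,0,0.02],[0,0,0],0.2]
  ]
}}

```text
time_s: 18.82
tcp_pos: [0.4201, -0.3474, -0.0027]
eef_rot: [0.201, 0.971, -0.027, 0.128]
force: [-1.6, 1.4, -0.3]
gripper_width: 0.033
gripper_force: 52.4
```

Contact has started, so I go slightly further, then release and back off along the tool axis.

Request:
{"op": "play_rows", "data": {
  "moves": [
    [[0,0,0.01],[0,0,0],0.2],
    [[0,0,0.01],[0,0,0],0.2],
    [[0,0,0.01],[0,0,0],0.5],
    [[0,0,0.01],[0,0,0],0.6],
    [[0,0,0.01],[0,0,0],0.6],
    [[0,0,-0.2],[0,0,0],0.6],
    [[0,0,-0.6],[0,0,0],0.6],
    [[0,0,-1],[0,0,0],0.6],
    [[0,0,-1],[0,0,0],0.6]
  ]
}}

```text
time_s: 19.95
tcp_pos: [0.3973, -0.3381, 0.0972]
eef_rot: [0.201, 0.971, -0.028, 0.131]
force: [0.4, 0.1, -0.7]
gripper_width: 0.0513
gripper_force: 0.0
```

Request:
{"op": "play_rows", "data": {
  "moves": [
    [[0,0,-0.5],[0,0,0],0.4],
    [[0,0,-1],[0,0,0],0.4],
    [[0,0,-1],[0,0,0],0.4]
  ]
}}

```text
time_s: 20.32
tcp_pos: [0.3732, -0.3276, 0.1935]
eef_rot: [0.201, 0.971, -0.028, 0.13]
force: [0.1, 0.8, 0.2]
gripper_width: 0.0341
gripper_force: 0.0
```

Request:
{"op": "play_rows", "data": {
  "moves": [
    [[0,0.5,-0.5],[0.0155,0.0826,0.118],0.4],
    [[-0.2,1,-1],[0.0155,0.0826,0.118],0.4],
    [[-0.4,1,-1],[0.0155,0.0826,0.118],0.4],
    [[-0.4,1,-1],[0.0155,0.0826,0.118],0.4]
  ]
}}

```text
time_s: 20.82
tcp_pos: [0.4261, -0.2398, 0.2949]
eef_rot: [0.379, 0.925, 0.0, -0.002]
force: [-0.2, -0.5, 0.3]
gripper_width: 0.0342
gripper_force: 0.0
```

```bash
python3 - <<'E'
from h import *
b=shot("side","s7");t=shot("top","t7")
h=cv2.cvtColor(t,cv2.COLOR_BGR2HSV);m=((h[...,0]>95)&(h[...,0]<130)&(h[...,1]>120)&(h[...,2]>90)).astype(np.uint8)
k=np.zeros_like(m);k[205:275,330:390]=1;m*=k;cs=cv2.findContours(m,0,1)[0];print(len(cs))
if cs:
    ct=max(cs,key=cv2.contourArea);w=np.array([onz("top",*p,.048) for p in ct[:,0,:].astype(float)]);print(cv2.minAreaRect((w[:,:2]*1000).astype(np.float32)))
s=r.get_state();print(s["tcp_pos"],np.round(s["joint_positions"],2))
# bar target at top notch
H=np.array([.722,.0164]);e=np.array([.988,-.156]);B=H-e*.159
print(B,togo([*B,.42],np.radians(-9)),togo([*B,.271],np.radians(-9)))
cv2.imwrite("pics/c7.png",np.hstack([cv2.resize(t[120:270,165:395],(460,300)),cv2.resize(b[140:370,200:420],(287,300))]))
E
```

```text
0
[ 0.42382855 -0.2399068   0.29503551] [-0.52 -0.01  0.25  1.83 -0.    0.26]
[0.564908 0.041204] (array([ 0.974,  2.991, -1.25 ]), array([-0.0006, -0.0006,  0.302 ])) (array([0.971, 2.992, 0.24 ]), array([-0.0006, -0.0006,  0.302 ]))
```

Request:
{"op": "play_rows", "data": {
  "moves": [
    [[0,0.3,-0.5],[0,0,0],0.4],
    [[0.2,0.7,-0.9],[0,0,0],0.4],
    [[0.3,1,-0.9],[0,0,0],0.4],
    [[0.3,1,-0.9],[0,0,0],0.4]
  ]
}}

```text
time_s: 21.42
tcp_pos: [0.4726, -0.1468, 0.3867]
eef_rot: [0.379, 0.925, 0.0, 0.0]
force: [-0.4, 0.1, -1.2]
gripper_width: 0.0341
gripper_force: 0.0
```

Request:
{"op": "play_rows", "data": {
  "moves": [
    [[0.15,0.5,-0.2],[0,0,0],0.4],
    [[0.3,1,-0.35],[0,0,0],0.4],
    [[0.3,1,-0.35],[0,0,0],0.4]
  ]
}}

```text
time_s: 21.8
tcp_pos: [0.5225, -0.0544, 0.4214]
eef_rot: [0.379, 0.925, -0.0, -0.0]
force: [-0.2, -0.4, -0.6]
gripper_width: 0.0341
gripper_force: 0.0
```

Request:
{"op": "play_rows", "data": {
  "moves": [
    [[0.1,0.3,0],[0,0,0.1],0.4],
    [[0.2,0.6,0],[0,0,0.2],0.4],
    [[0.3,0.8,0],[0,0,0.302],0.4],
    [[0.35,0.98,0],[0,0,0.302],0.4],
    [[0.35,0.98,0],[0,0,0.302],0.4],
    [[0.35,0.98,0],[0,0,0.302],0.4],
    [[0.35,0.98,0],[0,0,0.302],0.4]
  ]
}}

```text
time_s: 22.68
tcp_pos: [0.5654, 0.0375, 0.4221]
eef_rot: [0.76, 0.65, -0.0, 0.0]
force: [0.2, 0.1, 0.2]
gripper_width: 0.0343
gripper_force: 0.0
```

```bash
python3 - <<'E'
from h import *
b=shot("side","s8");t=shot("top","t8")
h=cv2.cvtColor(t,cv2.COLOR_BGR2HSV);m=((h[...,0]>95)&(h[...,0]<130)&(h[...,1]>120)&(h[...,2]>90)).astype(np.uint8)
k=np.zeros_like(m);k[205:275,330:390]=1;m*=k;cs=cv2.findContours(m,0,1)[0];print(len(cs))
if cs:
    ct=max(cs,key=cv2.contourArea);w=np.array([onz("top",*p,.048) for p in ct[:,0,:].astype(float)]);print(cv2.minAreaRect((w[:,:2]*1000).astype(np.float32)))
s=r.get_state();print(s["tcp_pos"],np.round(s["joint_positions"],2))
print(togo([.561,.0427,.271],np.radians(-9)))
# composite kept for one final check
cv2.imwrite("pics/c8.png",np.hstack([cv2.resize(t[120:270,165:395],(460,300)),cv2.resize(b[100:370,180:420],(267,300))]))
E
```

```text
1
((414.0149841308594, -340.2707824707031), (34.84978485107422, 65.3233642578125), 66.45445251464844)
[0.56555453 0.03791256 0.42221066] [ 0.07  0.4   1.01  2.19 -0.    1.79]
(array([ 0.04 , -0.053,  1.512]), array([0.0001, 0.    , 0.0002]))
```

Request:
{"op": "play_rows", "data": {
  "moves": [
    [[0.04,-0.05,0.4],[0,0,0],0.4],
    [[0.04,-0.05,0.8],[0,0,0],0.4],
    [[0.04,-0.05,0.8],[0,0,0],0.4]
  ]
}}

```text
time_s: 23.15
tcp_pos: [0.5595, 0.0431, 0.3378]
eef_rot: [0.76, 0.649, -0.004, -0.003]
force: [-0.3, -0.0, -0.7]
gripper_width: 0.0342
gripper_force: 0.0
```

Request:
{"op": "play_rows", "data": {
  "moves": [
    [[0,0,0.2],[0,0,0],0.4],
    [[0,0,0.4],[0,0,0],0.4],
    [[0,0,0.6],[0,0,0],0.4],
    [[0,0,0.7],[0,0,0],0.4],
    [[0,0,0.7],[0,0,0],0.2],
    [[0,0,0.7],[0,0,0],0],
    [[0,0,0.7],[0,0,0],0],
    [[0,0,0.7],[0,0,0],0]
  ]
}}

```text
time_s: 24.15
tcp_pos: [0.5617, 0.0435, 0.2732]
eef_rot: [0.761, 0.649, 0.001, 0.0]
force: [0.8, -1.3, 6.0]
gripper_width: 0.0076
gripper_force: 49.3
```

Request:
{"op": "play_rows", "data": {
  "moves": [
    [[0,0.1,-0.06],[0,0,0],0],
    [[0,0.23,-0.13],[0,0,0],0],
    [[0,0.37,-0.2],[0,0,0],0],
    [[0,0.5,-0.26],[0,0,0],0],
    [[0,0.5,-0.26],[0,0,0],0]
  ]
}}

```text
time_s: 24.78
tcp_pos: [0.611, 0.0361, 0.2991]
eef_rot: [0.761, 0.649, 0.0, -0.0]
force: [-2.4, 2.0, 6.8]
gripper_width: 0.0078
gripper_force: 50.6
```

Request:
{"op": "play_rows", "data": {
  "moves": [
    [[0,0.15,-0.05],[0,0,0],0],
    [[0,0.28,-0.09],[0,0,0],0],
    [[0,0.4,-0.12],[0,0,0],0],
    [[0,0.5,-0.14],[0,0,0],0],
    [[0,0.5,-0.14],[0,0,0],0]
  ]
}}

```text
time_s: 25.4
tcp_pos: [0.6603, 0.0287, 0.314]
eef_rot: [0.761, 0.649, 0.001, -0.0]
force: [-3.0, 3.5, 11.3]
gripper_width: 0.0077
gripper_force: 53.1
```

```bash
python3 - <<'E'
from h import *
def ball(n,im):
    h=cv2.cvtColor(im,cv2.COLOR_BGR2HSV);m=(((h[...,0]<6)|(h[...,0]>174))&(h[...,1]>200)&(h[...,2]>120)).astype(np.uint8)
    if n=="top": m[:110]=0;m[170:]=0;m[:,:270]=0;m[:,325:]=0
    else: m[:140]=0;m[230:]=0;m[:,:330]=0
    p=cv2.findNonZero(m);return None if p is None else p[:,0].mean(0)
print([ball(*x) for x in(("top",cv2.imread("pics/t8.png")),("side",cv2.imread("pics/s8.png")))])
a,b=[ball(n,shot(n,n+"9")) for n in("top","side")];print(a,b)
s=r.get_state();print(s["tcp_pos"],np.round(s["joint_positions"],2))
E
```

```text
[array([292.46153846, 140.28205128]), array([362.63636364, 180.40909091])]
[291.23809524 148.02380952] [354.63461538 183.30769231]
[0.65991229 0.02872748 0.31392199] [0.04 0.49 0.89 1.97 0.   1.77]
```

Request:
{"op": "play_rows", "data": {
  "moves": [
    [[0,0.02,-0.01],[0,0,0],0],
    [[0,0.05,-0.01],[0,0,0],0],
    [[0,0.05,-0.01],[0,0,0],0],
    [[0,0.05,-0.01],[0,0,0],0]
  ]
}}

```text
time_s: 26.0
tcp_pos: [0.6647, 0.028, 0.3149]
eef_rot: [0.761, 0.649, 0.001, -0.0]
force: [-2.2, 5.5, 9.5]
gripper_width: 0.0075
gripper_force: 53.0
```

```bash
python3 - <<'E'
from h import *
def ball(n,im):
    h=cv2.cvtColor(im,cv2.COLOR_BGR2HSV);m=(((h[...,0]<6)|(h[...,0]>174))&(h[...,1]>200)&(h[...,2]>120)).astype(np.uint8)
    if n=="top": m[:110]=0;m[170:]=0;m[:,:270]=0;m[:,325:]=0
    else: m[:140]=0;m[230:]=0;m[:,:330]=0
    p=cv2.findNonZero(m);return None if p is None else p[:,0].mean(0)
a,b=[ball(n,shot(n,n+"10")) for n in("top","side")];print(a,b)
print(two(("top",292.46,140.28),("side",362.6,180.4)),two(("top",*a),("side",*b)))
im=[cv2.imread(f"pics/{f}.png")[135:275,300:400] for f in("s8","side10")]
cv2.imwrite("pics/c10.png",np.hstack([cv2.resize(i,(400,560),interpolation=cv2.INTER_CUBIC) for i in im]))
print(r.get_state()["tcp_pos"])
E
```

```text
[291.31707317 148.        ] [354.64150943 183.30188679]
(array([ 0.70150762, -0.12700395,  0.21302671]), np.float64(0.003474028215846924)) (array([ 0.67824305, -0.12297506,  0.21100878]), np.float64(0.0026591436785122495))
[0.66460957 0.02803267 0.31493826]
```

View pics/c10.png

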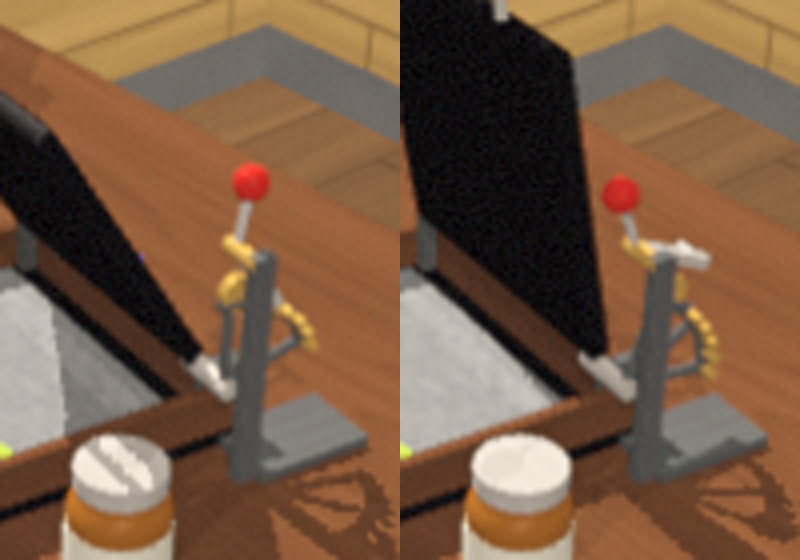

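The pawl has tipped: the ball moved from (250,182) to (620-400,195) and now leans toward the robot, with the pawl clear of the ratchet and steady over 0.6 s. Now I lower the board along the arc.

Request:
{"op": "play_rows", "data": {
  "moves": [
    [[0,-0.19,0.04],[0,0,0],0],
    [[0,-0.39,0.1],[0,0,0],0],
    [[0,-0.59,0.18],[0,0,0],0],
    [[0,-0.75,0.25],[0,0,0],0],
    [[0,-0.94,0.35],[0,0,0],0],
    [[0,-0.94,0.35],[0,0,0],0]
  ]
}}

```text
time_s: 26.85
tcp_pos: [0.571, 0.0421, 0.278]
eef_rot: [0.761, 0.649, -0.0, -0.001]
force: [-2.3, 1.6, 1.2]
gripper_width: 0.0077
gripper_force: 52.7
```

Request:
{"op": "play_rows", "data": {
  "moves": [
    [[0,-0.18,0.11],[0,0,0],0],
    [[0,-0.35,0.23],[0,0,0],0],
    [[0,-0.49,0.35],[0,0,0],0],
    [[0,-0.64,0.49],[0,0,0],0],
    [[0,-0.76,0.62],[0,0,0],0],
    [[0,-0.76,0.62],[0,0,0],0]
  ]
}}

```text
time_s: 27.6
tcp_pos: [0.4966, 0.0535, 0.2157]
eef_rot: [0.761, 0.649, -0.001, -0.0]
force: [-4.0, -3.5, 1.3]
gripper_width: 0.0077
gripper_force: 50.8
```

Request:
{"op": "play_rows", "data": {
  "moves": [
    [[0,-0.13,0.16],[0,0,0],0],
    [[0,-0.25,0.33],[0,0,0],0],
    [[0,-0.38,0.54],[0,0,0],0],
    [[0,-0.47,0.73],[0,0,0],0],
    [[0,-0.55,0.92],[0,0,0],0],
    [[0,-0.55,0.92],[0,0,0],0]
  ]
}}

```text
time_s: 28.35
tcp_pos: [0.4432, 0.0616, 0.1232]
eef_rot: [0.761, 0.649, -0.001, 0.0]
force: [0.3, -6.5, -2.2]
gripper_width: 0.0075
gripper_force: 49.5
```

Request:
{"op": "play_rows", "data": {
  "moves": [
    [[0,-0.06,0.17],[0,0,0],0],
    [[0,-0.11,0.34],[0,0,0],0],
    [[0,-0.14,0.52],[0,0,0],0],
    [[0,-0.17,0.7],[0,0,0],0],
    [[0,-0.18,0.8],[0,0,0],0],
    [[0,-0.18,0.86],[0,0,0],0],
    [[0,-0.18,0.86],[0,0,0],0]
  ]
}}

```text
time_s: 29.22
tcp_pos: [0.4267, 0.0641, 0.0384]
eef_rot: [0.761, 0.649, -0.0, 0.001]
force: [1.0, -7.2, -0.7]
gripper_width: 0.0077
gripper_force: 49.0
```

Request:
{"op": "play_rows", "data": {
  "moves": [
    [[0,-0.01,0.05],[0,0,0],0],
    [[0,-0.01,0.1],[0,0,0],0],
    [[0,-0.01,0.14],[0,0,0],0],
    [[0,-0.01,0.17],[0,0,0],0],
    [[0,-0.01,0.19],[0,0,0],0],
    [[0,-0.01,0.2],[0,0,0],0],
    [[0,-0.01,0.2],[0,0,0],0]
  ]
}}

```text
time_s: 30.1
tcp_pos: [0.4267, 0.0642, 0.0239]
eef_rot: [0.761, 0.649, 0.001, 0.003]
force: [-16.9, -11.7, 47.3]
gripper_width: 0.0078
gripper_force: 53.8
```

Request:
{"op": "play_rows", "data": {
  "moves": [
    [[0,0,-0.02],[0,0,0],0],
    [[0,0,-0.04],[0,0,0],0],
    [[0,0,-0.04],[0,0,0],0]
  ]
}}

```text
time_s: 30.48
tcp_pos: [0.4265, 0.0642, 0.0245]
eef_rot: [0.761, 0.649, 0.0, 0.002]
force: [-2.5, -9.5, 13.4]
gripper_width: 0.0074
gripper_force: 50.3
```

Request:
{"op": "play_rows", "data": {
  "moves": [
    [[0,0,0],[0,0,0],0.1],
    [[0,0,0],[0,0,0],0.4],
    [[0,0,0],[0,0,0],0.4],
    [[0,0,-0.3],[0,0,0],0.4],
    [[0,0,-0.6],[0,0,0],0.4],
    [[0,0,-1],[0,0,0],0.4],
    [[0,0,-1],[0,0,0],0.4]
  ]
}}

```text
time_s: 31.35
tcp_pos: [0.426, 0.0658, 0.1249]
eef_rot: [0.761, 0.649, 0.002, 0.001]
force: [-0.2, -0.2, -0.3]
gripper_width: 0.0342
gripper_force: 0.0
```

Request:
{"op": "play_rows", "data": {
  "moves": [
    [[0,-0.4,-0.5],[0,0,0],0.4],
    [[-0.2,-0.8,-1],[0,0,0],0.4],
    [[-0.2,-0.8,-1],[0,0,0],0.4]
  ]
}}

```text
time_s: 31.72
tcp_pos: [0.3417, 0.0583, 0.2248]
eef_rot: [0.761, 0.649, 0.002, 0.001]
force: [0.5, 0.6, -0.3]
gripper_width: 0.0343
gripper_force: 0.0
```

```bash
python3 - <<'E'
from h import *
b=shot("side","s11");t=shot("top","t11")
def ball(n,im):
    h=cv2.cvtColor(im,cv2.COLOR_BGR2HSV);m=(((h[...,0]<6)|(h[...,0]>174))&(h[...,1]>200)&(h[...,2]>120)).astype(np.uint8)
    if n=="top": m[:110]=0;m[170:]=0;m[:,:270]=0;m[:,325:]=0
    else: m[:140]=0;m[230:]=0;m[:,:330]=0
    p=cv2.findNonZero(m);return None if p is None else p[:,0].mean(0)
print("ball",ball("top",t),ball("side",b))
def discs(im):
    h=cv2.cvtColor(im,cv2.COLOR_BGR2HSV);m=((h[...,0]>24)&(h[...,0]<42)&(h[...,1]>120)&(h[...,2]>150)).astype(np.uint8)
    m[:,:200]=0;m[:,350:]=0;m[:120]=0;m[270:]=0
    return [np.round([M["m10"]/M["m00"],M["m01"]/M["m00"],M["m00"]],1) for M in map(cv2.moments,cv2.findContours(m,0,1)[0]) if M["m00"]>15]
print("s0",discs(cv2.imread("pics/s0.png")));print("s11",discs(b))
# predicted disc heights: front-row yellow discs, at q=.1745 in s0 via t0 -> r ; predict at q
H=np.array([.722,.0164]);e=np.array([.988,-.156]);n=np.array([.156,.988])
def P(rr,w,q,zz=.009): return [*(H-e*(rr*np.cos(q)-zz*np.sin(q))+n*w),.055+rr*np.sin(q)+zz*np.cos(q)]
for u,v in discs(cv2.imread("pics/t0.png"))and[d[:2] for d in discs(cv2.imread("pics/t0.png"))]:
    rr=.12
    for _ in range(10):
        X=onz("top",u,v,.055+rr*np.sin(.1745)+.009);rr=-((X[:2]-H)@e-.009*np.sin(.1745))/np.cos(.1745)
    w=(X[:2]-H)@n
    print(round(rr,3),round(w,3),[proj("side",P(rr,w,q)).round(1) for q in(.1745,.02,0)])
# bar: bright low-saturation pixels predicted at bar end
for q in(0,.02,.04): print(q,[proj("side",P(.3,w,q,0)).round(1) for w in(-.05,.05)])
g=cv2.cvtColor(b,cv2.COLOR_BGR2HSV)
for u in(228,232,236,240): print(u,[(v,int(g[v,u,2]),int(g[v,u,1])) for v in range(222,250) if g[v,u,1]<60 and g[v,u,2]>130])
s=r.get_state();print(s["tcp_pos"],s["time_s"],s["force"])
E
```

```text
ball [291.31707317 148.14634146] [354.54347826 183.65217391]
s0 [array([291.9, 248.3,  78.5]), array([268.8, 217.2,  85.5]), array([286.2, 214.7,  79.5]), array([303.3, 212.3,  76. ]), array([319.6, 209.8,  71.5]), array([250.6, 198.9,  68. ]), array([283.9, 194.7,  64.5]), array([299.9, 192.9,  59.5])]
s11 [array([267.2, 228.4, 101.5]), array([285.1, 222.9,  94. ]), array([302.1, 217.5,  92. ]), array([318.6, 212.2,  85.5]), array([249.4, 209.5,  80. ]), array([283. , 199.7,  75. ]), array([299. , 195.3,  73. ])]
0.209 -0.022 [array([267.6, 216.9]), array([266.4, 227.4]), array([266.3, 228.7])]
0.21 0.086 [array([249.7, 198.5]), array([248.7, 208.7]), array([248.7, 210. ])]
0.155 -0.022 [array([285.2, 214.5]), array([284.1, 222.2]), array([284. , 223.2])]
0.101 -0.022 [array([302.2, 212.2]), array([301.3, 217.2]), array([301.2, 217.8])]
0.101 0.087 [array([283.1, 194.7]), array([282.3, 199.5]), array([282.2, 200.1])]
0.047 -0.021 [array([318.6, 210. ]), array([317.9, 212.3]), array([317.8, 212.6])]
0.047 0.087 [array([298.9, 192.9]), array([298.2, 195.2]), array([298.2, 195.5])]
0 [
[... 253 characters left out ...]
33, 229, 26), (234, 204, 29), (235, 169, 47)]
232 [(223, 135, 38), (224, 195, 31), (225, 197, 30), (226, 159, 37), (234, 190, 55), (235, 229, 31), (236, 248, 25), (237, 246, 25), (238, 231, 26), (239, 204, 30), (240, 169, 50)]
236 [(222, 175, 28), (223, 203, 26), (224, 189, 32), (225, 149, 34), (239, 206, 45), (240, 237, 28), (241, 251, 24), (242, 248, 25), (243, 231, 25), (244, 203, 30), (245, 168, 53)]
240 [(222, 217, 31), (223, 183, 32), (224, 155, 28), (225, 135, 21), (226, 169, 18), (227, 186, 18), (228, 167, 18), (229, 134, 19), (244, 219, 33), (245, 245, 26), (246, 250, 26), (247, 227, 27), (248, 179, 31)]
[0.34245704 0.05838329 0.22202348] 31.825 [ 0.75869473 -0.15319893 -0.62613322]
```

```bash
python3 -c "
from h import *
print(job.close_job())"
```

```text
the job is handed in; nothing more can be done
None
```

I handed the job in at about 32 s: the block lies flat within about 2 mm of the mat's centre, the pawl is tipped away, and the board was lowered under grip until it met a firm stop, which the last picture puts within about 1° of level, and released. I did not re-measure the bystanders at the end, but nothing showed the arm touching them.

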